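Load a label roll and hold the feed paddle at its third click

TASK

Slide the white label roll over the upright spindle of the blue label dispenser so that it sits flat on the turntable, and let go of it. Only then press the dispenser's orange feed paddle down past its first two clicks to the third (the red mark, about the bottom of its travel) with the fingers, and finish while still holding it down there, since it springs back up when let go. Leave the two rolls of carton tape and the jar where they are.

Things in the scene. Friction and masses are not known exactly. Their poses are not given: they have to be found in the camera images.
- roll: The label roll: a rigid white cylinder standing on end, 56 mm across, 50 mm tall, with a brown cardboard core whose through hole is 26 mm across; about 0.12 kg. Origin: centre of its underside; z along the hole, up. It starts standing on the counter in one of four places, left or right of the dispenser.
- dispenser: The label dispenser, fixed: blue base 150 (x) x 270 (y) x 22 mm high, z up, origin at the centre of its underside. 80 mm to +y of the centre stands the steel spindle on a grey turntable; centred 45 mm to -y a grey tower, 90 (x) x 60 (y) mm, top 92 mm above the counter. The orange paddle sticks out of the tower's -y face. Turned up to 0.4 rad about the vertical.
- platter (a point): Centre of the turntable's top face (90 mm across, 30 mm above the counter), where the underside of the roll must come to rest; on the spindle's axis. Axes as the dispenser's.
- spindle_tip (a point): Top of the upright steel spindle, 60 mm above the turntable (90 mm above the counter). The spindle is 22 mm across; its last 14 mm taper to 9 mm.
- paddle_top (a point): Centre of the flat level top face of the orange paddle, 36 (dispenser x) x 44 (y) x 10 mm thick; 100 mm above the counter at rest. It moves straight down with the paddle. The paddle's near edge is 12 mm and this centre 34 mm out from the tower's face; it rests 8 mm above the tower's top and is 28 mm below it at the third click.
- feed (a joint): Travel of the paddle, m: 0 at rest (up), growing as it is pressed straight down. Clicks at 0.012 (green mark), 0.024 (yellow) and 0.036 (red, the third); end stop at 0.0375. A spring always pushes it back up, about 3 N at the top, 8 N at the third click; the clicks add or take about 2 N on the way.
- tape_kraft: Bystander: brown roll of carton tape, ring 94 mm across with a 74 mm hole, 48 mm tall, lying flat. Origin: centre of its underside.
- tape_red: Bystander: red roll of carton tape, ring 90 mm across with a 74 mm hole, 48 mm tall, lying flat. Origin: centre of its underside.
- jar: Bystander: jar with a yellow cap, 68 mm across, 85 mm tall. Origin: centre of its underside.
Not all that is in view belongs to the job. Of the things that look like the roll, take the one that is farthest from the robot's base at the start.

How it is judged:
By the outcome, as a careful person would: the job done as asked, in the order asked, and still so for the second after the job is handed in, while the arm keeps its last pose, push and grip.
It also fails if it takes over 53 s, if anything falls off the work surface, if the arm or the gripper's body presses on something with over 40 N, if the wrist force passes 120 N, or if a joint passes its speed limit or range.

ROBOT

A 7-joint arm with a two-finger parallel gripper is mounted at the origin on the work surface. World frame = base frame: x ahead of the robot, y to its left, z up, the work surface at z = 0. Lengths are in m, angles in rad, forces in N, time in s.
With the tool pointing down it reaches from about 0.425 to 0.925 m from the base axis. Payload 6.8 kg.
Tool frame: the origin (TCP) lies midway between the tips of the shut fingers; the grasp point (between the pads) lies 19 mm behind it; z points along the fingers, y is the line along which they close (so a half turn about z gives the same grasp; the last joint's range is limited). The gripper opens to 85 mm and grips with 20 to 120 N. Pads are 22 mm wide; open, the fingers measure 114 mm over their backs; the gripper's body (76 mm by 85 mm) begins 54 mm behind the grasp point. The pads swing forward as they close: fully open they stand 13 mm farther back than shut.
Start: joints at [1.154, 0.477, 0.022, 1.555, -0.011, 1.109, -0.083], TCP at [0.205, -0.643, 0.231] pointing down, gripper open.
Joint ranges: [-2.96, 2.96], [-0.34, 2.1], [-1.41, 1.46], [0.24, 2.44], [-1.37, 4.51], [0.17, 1.92], [-2.96, 2.96]. Speed limits (rad/s): [2.39, 2.39, 3.14, 3.14, 3.14, 3.14, 3.14].

INTERFACE

Orientations are given as a unit quaternion [w, x, y, z].
In Python, from station import * gives the robot as it stands.
- The arm moves only by the shell command python3 -m creep 'ROWS' [FORCE]. ROWS is JSON, a list of rows, each a list of 7 numbers: the gripper command: -1 is shut, 1 is fully open, values between are in proportion, then the shift along the world's x, y, z in mm, then the turn, a rotation vector about the world's x, y, z in rad. A call has 1 to 5 rows; each row shifts and turns the commanded pose from where the row before left it; what a row does not reach is not made up. A row lasts 1/8 s, in which the tool goes at most 62.5 mm and 10.7 degrees, less where a joint would pass 70% of its speed; a pose out of reach is approached as far as the arm can. A call is refused whole if a number of a shift passes 62.5 or a number of a turn 0.188, either way. A call with a gripper value outside its range is refused whole. The fingers move at their own pace and stop on an object; FORCE is the grip in N (left out, the last holds). Time passes only in rows, so rows that do not move let the fingers close. It gives the time, the measured TCP pose, the force, the opening and the grip force at its end, in the units of the state.
- get_obs(): the state, without advancing time (a new reading comes with each control period).
- read_camera(name): name is "scene" or "side" or "wrist"; returns (picture, depth): 400x640x3 uint8, red, green, blue; 400x640 float32, m along the optical axis (not along the pixel's ray), 0 where there is no reading.
- camera_params(name): a dict with "intrinsics" (3x3 intrinsics, pixels), "cam_to_world" (4x4, takes a point from camera to world coordinates); the wrist camera has in their place "mount" (4x4, takes a point from camera to tool coordinates, whose origin is the TCP and whose axes are the flange's). Camera axes: x right, y up, looking along -z (the intrinsics and any distortion apply to the point x, -y, -z); pixel columns grow to the right and rows downward; lengths in m; the calibration is good to about 2 mm. A picture is of the moment at which its call begins: read the wrist's pose just before it. camera_params takes no time and is no camera call.
- hand_in(): hands the job in; it is judged then, once.
The state is a dict: "t": time; "q": joint angles; "joint_vel": joint speeds; "joint_torque": joint torques, N m; "eef_pos": TCP position; "tool_rot": TCP orientation; "contact_force": force on the tool from outside, world axes, zero at the start; "torque": the same for the moment, N m; "gripper_width": opening from 0.0 (shut) to 1.0 (fully open); "grasp_force": force on a finger pad.
Only numpy, scipy, OpenCV 4.12 (cv2) and the standard library are available. Lean on these libraries where they do the work, as an engineer would, in place of code of your own. Each camera call takes 0.05 s, during which the arm holds its last target. There are 200 camera calls.

## Working session

There is one attempt and no reset: what is moved stays moved. The work goes in short steps, Python scripts to look and compute and a shell command to move; the robot and the scene stay as the last step left them, time stands still between calls to the robot, and variables do not carry over. Pictures are saved under pics/ and viewed, at most 10 in all, crops included, and the job is handed in when it is done.

```bash
mkdir -p pics; ls; python3 - <<'E'
from station import *
import cv2,numpy as np
o=get_obs();print(o)
for n in ["scene","side"]:
    p,d=read_camera(n);cv2.imwrite(f"pics/{n}0.png",p[:,:,::-1]);np.save(f"pics/{n}0.npy",d)
    c=camera_params(n);print(n,{k:np.round(v,4).tolist() if not isinstance(v,str) else v for k,v in c.items()})
print(camera_params("wrist"))
E
```

```text
pics
{'t': 0.0, 'q': array([ 1.15390152,  0.47778796,  0.02233332,  1.55648211, -0.01149551,
        1.10933617, -0.0831228 ]), 'joint_vel': array([-2.71846392e-04,  1.98159667e-05, -1.61208746e-03, -2.26206890e-04,
       -5.27761908e-04, -6.79397550e-04, -1.42758994e-03]), 'joint_torque': array([-1.21029858e-03, -5.96451902e+01,  1.60721295e+00, -2.81200737e+01,
        1.24255262e-02,  9.34130891e-03,  8.16309034e-05]), 'eef_pos': array([ 0.20493698, -0.64248617,  0.23032082]), 'tool_rot': array([-9.17990181e-04,  9.88103465e-01,  1.53787689e-01, -2.14594744e-04]), 'contact_force': array([0.76746768, 0.61647927, 0.30572649]), 'torque': array([ 0.04943277, -0.03882366,  0.05757839]), 'grasp_force': 0.0, 'gripper_width': 1.0002861039477124}
scene {'intrinsics': [[486.2047, 0.0, 317.0237], [0.0, 486.2047, 202.2682], [0.0, 0.0, 1.0]], 'cam_to_world': [[-0.6124, -0.4995, 0.6128, 1.3655], [0.7905, -0.399, 0.4647, 0.6899], [0.0124, 0.769, 0.6391, 0.9866], [0.0, 0.0, 0.0, 1.0]]}
side {'intrinsics': [[391.6362, 0.0, 315.9679], [0.0, 391.6362, 195.2472], [0.0, 0.0, 1.0]], 'cam_to_world': [[-0.797, 0.4752, -0.3728, 0.0912], [-0.6038, -0.61, 0.5132, 0.5792], [0.0165, 0.6341, 0.7731, 0.9174], [0.0, 0.0, 0.0, 1.0]]}
{'intrinsics': array([[292.79042997,   0.        , 318.28356434],
       [  0.        , 292.79042997, 198.93542915],
       [  0.        ,   0.        ,   1.        ]]), 'mount': array([[-3.75336398e-05,  9.49959380e-01,  3.12373453e-01,
         8.01039818e-02],
       [ 9.99999795e-01, -1.63843851e-04,  6.18422062e-04,
        -8.33928534e-04],
       [ 6.38656309e-04,  3.12373413e-01, -9.49959180e-01,
        -1.43101112e-01],
       [ 0.00000000e+00,  0.00000000e+00,  0.00000000e+00,
         1.00000000e+00]])}
```

View pics/scene0.png

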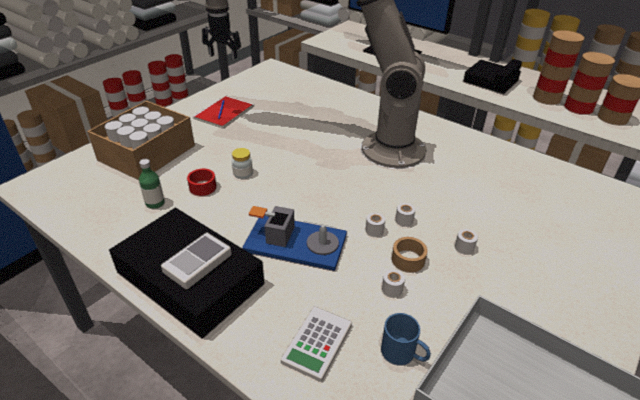

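View pics/side0.png

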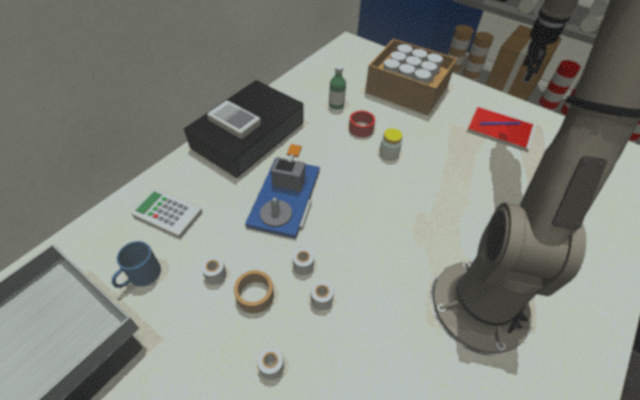

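Scene view: four small white rolls at about (375,224), (405,214), (467,241) and (393,283). The dispenser has its turntable at (322,242), tower at (280,228) and paddle at (258,212). The kraft tape is at (410,254), the red tape at (202,181) and the jar at (242,163). The side view agrees. Next I'll get positions from both depth maps.

```bash
cat > h.py <<'E'
from station import *
import cv2,numpy as np
def cloud(n,d,T=None):
    c=camera_params(n);K=c["intrinsics"];T=c["cam_to_world"] if T is None else T
    v,u=np.mgrid[:400,:640]
    P=np.stack([(u-K[0,2])/K[0,0]*d,-(v-K[1,2])/K[1,1]*d,-d],-1)@T[:3,:3].T+T[:3,3]
    P[d<=0]=np.nan
    return P
def fitc(xy):
    A=np.c_[2*xy,np.ones(len(xy))];s=np.linalg.lstsq(A,(xy**2).sum(1),rcond=None)[0]
    return s[:2],np.sqrt(s[2]+s[:2]@s[:2])
E
python3 - <<'E'
from h import *
print([k for k in camera_params("scene")])
S={"scene":dict(r1=(375,224),r2=(405,214),r3=(467,241),r4=(393,283),kraft=(410,254),red=(202,181),jar=(242,163),tip=(322,232)),
"side":dict(r1=(303,260),r2=(321,294),r3=(270,361),r4=(214,269),kraft=(254,291),red=(362,123),jar=(392,145),tip=(275,208))}
for n in S:
    P=cloud(n,np.load(f"pics/{n}0.npy"))
    q=P[np.isfinite(P[...,0])].reshape(-1,3); 
    for k,(u,v) in S[n].items():
        w=P[v-25:v+25,u-28:u+28].reshape(-1,3);c=P[v-3:v+4,u-3:u+4].reshape(-1,3);c=np.nanmedian(c,0)
        w=w[np.isfinite(w[:,0])&(np.hypot(*(w-c)[:,:2].T)<.06)]
        t=w[(w[:,2]>.012)];hz=np.percentile(t[:,2],90)
        top=t[t[:,2]>hz-.008]
        r=cv2.minEnclosingCircle(top[:,:2].astype(np.float32))
        print(n,k,'topz',hz.round(3),'mean',top[:,:2].mean(0).round(3),'enc',np.round(r[0],3),round(r[1],3),len(top),'R',np.hypot(*r[0]).round(3))
    B=(P[...,0]>.3)&(P[...,0]<.9)
    hsv=cv2.cvtColor(cv2.imread(f"pics/{n}0.png"),cv2.COLOR_BGR2HSV)
    blue=cv2.inRange(hsv,(105,120,40),(125,255,255))>0
    org=cv2.inRange(hsv,(5,150,120),(20,255,255))>0
    u0,v0=S[n]["tip"]; M=np.zeros_like(blue);M[v0-65:v0+45,u0-90:u0+60]=1
    b=P[blue&M];b=b[(abs(b[:,2]-.022)<.012)]
    print(n,'blue rect',cv2.minAreaRect(b[:,:2].astype(np.float32)),len(b),np.median(b[:,2]))
    o=P[org&M];o=o[o[:,2]>.08];print(n,'paddle',np.nanmedian(o,0).round(4),cv2.minAreaRect(o[:,:2].astype(np.float32)),len(o))
    g=P[M&(abs(P[...,2]-.092)<.012)&~org&~blue];print(n,'tower/tip pts',len(g))
    tr=cv2.minAreaRect(g[:,:2].astype(np.float32));print(tr)
E
```

```text
['intrinsics', 'cam_to_world']
scene r1 topz 0.05 mean [0.419 0.188] enc [0.418 0.185] 0.03 187 R 0.457
scene r2 topz 0.049 mean [0.325 0.235] enc [0.325 0.231] 0.031 180 R 0.399
scene r3 topz 0.05 mean [0.318 0.428] enc [0.316 0.429] 0.031 210 R 0.533
scene r4 topz 0.05 mean [0.581 0.346] enc [0.578 0.345] 0.03 268 R 0.674
scene kraft topz 0.047 mean [0.442 0.32 ] enc [0.456 0.324] 0.048 208 R 0.56
scene red topz 0.047 mean [ 0.582 -0.385] enc [ 0.591 -0.369] 0.045 105 R 0.697
scene jar topz 0.084 mean [ 0.455 -0.318] enc [ 0.455 -0.32 ] 0.033 174 R 0.556
scene tip topz 0.044 mean [0.579 0.116] enc [0.578 0.114] 0.011 110 R 0.589
scene blue rect ((0.6069979071617126, 0.039775148034095764), (0.1534590870141983, 0.26775968074798584), 22.21170425415039) 2159 0.02000167138930975
scene paddle [ 0.6485 -0.0619  0.098 ] ((0.646141767501831, -0.06272093206644058), (0.03757457807660103, 0.04214988648891449), 23.7082576751709) 135
scene tower/tip pts 1287
((0.699048638343811, 0.0008923709392547607), (0.18894006311893463, 0.2929416000843048), 80.02452850341797)
side r1 topz 0.051 mean [0.414 0
[... 305 characters left out ...]
enc [0.459 0.323] 0.048 481 R 0.561
side red topz 0.047 mean [ 0.603 -0.387] enc [ 0.594 -0.368] 0.045 96 R 0.699
side jar topz 0.085 mean [ 0.452 -0.319] enc [ 0.452 -0.321] 0.031 210 R 0.555
side tip topz 0.035 mean [0.569 0.115] enc [0.573 0.11 ] 0.046 620 R 0.584
side blue rect ((0.6011041402816772, 0.03691321611404419), (0.14251938462257385, 0.26478075981140137), 22.468055725097656) 1497 0.021300081086494504
side paddle [ 0.6437 -0.064   0.0995] ((0.6441524028778076, -0.06271685659885406), (0.030609451234340668, 0.040646910667419434), 22.520978927612305) 87
side tower/tip pts 1118
((0.7145289182662964, -0.001583598554134369), (0.1959826797246933, 0.32902413606643677), 81.32215118408203)
```

r4 is the farthest from the base, at (0.578, 0.345) and R 0.67. Its height of 50 mm and radius of 28 mm match. Dispenser yaw is about 0.39 rad, the spindle is at about (0.574, 0.113) and the paddle at about (0.646, -0.062, 0.100), so everything agrees. Moving.

```bash
python3 -m creep '[[1,35,44,0,0,0,0],[1,35,44,0,0,0,0],[1,35,44,0,0,0,0],[1,35,44,0,0,0,0],[1,35,44,0,0,0,0]]' 30; python3 -m creep '[[1,35,44,0,0,0,0],[1,35,44,0,0,0,0],[1,35,44,0,0,0,0],[1,35,44,0,0,0,0],[1,30,44,0,0,0,0]]'; python3 -m creep '[[1,0,50,0,0,0,0],[1,0,50,0,0,0,0],[1,0,50,0,0,0,0],[1,0,50,0,0,0,0],[1,0,50,0,0,0,0]]'
```

```text
t: 0.72
eef_pos: [0.3809, -0.4214, 0.2311]
tool_rot: [-0.0, 0.988, 0.154, -0.0]
contact_force: [-0.9, 0.4, 0.0]
gripper_width: 1.002
grasp_force: 0.0
t: 1.35
eef_pos: [0.551, -0.2014, 0.231]
tool_rot: [-0.0, 0.988, 0.154, -0.0]
contact_force: [1.0, -0.1, -0.6]
gripper_width: 1.0
grasp_force: 0.0
t: 1.98
eef_pos: [0.5497, 0.0484, 0.2311]
tool_rot: [0.0, 0.988, 0.154, -0.0]
contact_force: [1.2, -0.2, -0.3]
gripper_width: 1.002
grasp_force: 0.0
```

```bash
cat >> h.py <<'E'
from scipy.spatial.transform import Rotation as R
def wrist(name):
    o=get_obs();p,d=read_camera("wrist");cv2.imwrite(f"pics/{name}.png",p[:,:,::-1])
    w,x,y,z=o["tool_rot"];T=np.eye(4);T[:3,:3]=R.from_quat([x,y,z,w]).as_matrix();T[:3,3]=o["eef_pos"]
    T=T@camera_params("wrist")["mount"];P=cloud("wrist",d,T);np.save(f"pics/{name}P.npy",P);return p,P
E
python3 - <<'E'
from h import *
p,P=wrist("w1")
hsv=cv2.cvtColor(cv2.imread("pics/w1.png"),cv2.COLOR_BGR2HSV)
z=P[...,2]
def near(x,y,r,lo,hi):
    m=(np.hypot(P[...,0]-x,P[...,1]-y)<r)&(z>lo)&(z<hi);return P[m]
s=near(.574,.113,.03,.05,.1);
if len(s): print('spindle',len(s),s[:,2].max(),np.round(cv2.minEnclosingCircle(s[s[:,2]<.076][:,:2].astype(np.float32)),4).tolist() if 0 else s.mean(0), s.min(0),s.max(0))
t=near(.574,.113,.06,.0265,.034);print('platter',len(t),cv2.minEnclosingCircle(t[:,:2].astype(np.float32)))
blue=cv2.inRange(hsv,(105,120,30),(125,255,255))>0
b=P[blue&(abs(z-.022)<.01)];print('blue',cv2.minAreaRect(b[:,:2].astype(np.float32)),np.median(b[:,2]))
o=P[(cv2.inRange(hsv,(5,150,100),(20,255,255))>0)&(z>.08)];print('pad',len(o),o.mean(0) if len(o) else 0, cv2.minAreaRect(o[:,:2].astype(np.float32)) if len(o) else 0)
E
```

```text
spindle 443 0.09198229436384436 [0.57547331 0.10805593 0.08014831] [0.56257396 0.0988797  0.05028973] [0.583769   0.12035044 0.09198229]
platter 4257 ((0.5729892253875732, 0.10969379544258118), 0.0449511744081974)
blue ((0.6033568382263184, 0.036123886704444885), (0.14707112312316895, 0.2666343152523041), 22.661846160888672) 0.022303113444595346
pad 1795 [ 0.64556862 -0.06359468  0.1002792 ] ((0.6454079747200012, -0.06421232223510742), (0.03480629250407219, 0.04321235418319702), 22.350505828857422)
```

View pics/w1.png

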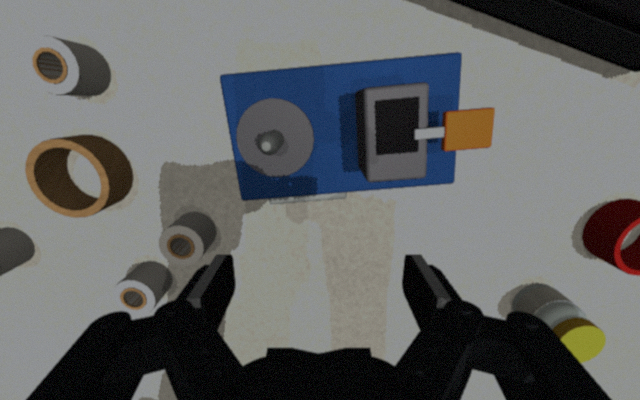

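The wrist view agrees: turntable at (275,138) with the spindle at (0.573, 0.110), and the paddle at (468,130), which is (0.6455, -0.064). The target roll is at (50,66). Going over it.

```bash
python3 -m creep '[[1,5,50,0,0,0,0],[1,5,50,0,0,0,0],[1,5,50,0,0,0,0],[1,5,50,0,0,0,0],[1,5,50,-20,0,0,0]]'; python3 -m creep '[[1,3,47,-30,0,0,0],[1,0,0,-40,0,0,0],[1,0,0,0,0,0,0]]'
python3 - <<'E'
from h import *
p,P=wrist("w2")
z=P[...,2]
m=(np.hypot(P[...,0]-.578,P[...,1]-.345)<.045)&(z>.042)&(z<.058)
t=P[m];print(len(t),cv2.minEnclosingCircle(t[:,:2].astype(np.float32)),np.median(t[:,2]),fitc(t[np.hypot(t[:,0]-.578,t[:,1]-.345)>.02][:,:2]))
print(get_obs()["eef_pos"])
E
```

```text
t: 2.65
eef_pos: [0.5762, 0.2987, 0.2123]
tool_rot: [-0.0, 0.988, 0.154, 0.001]
contact_force: [0.9, -0.7, -0.3]
gripper_width: 0.999
grasp_force: 0.0
t: 3.02
eef_pos: [0.5759, 0.3422, 0.1374]
tool_rot: [0.002, 0.988, 0.154, -0.004]
contact_force: [0.4, -0.6, 0.5]
gripper_width: 0.999
grasp_force: 0.0
2766 ((0.5780486464500427, 0.3431515097618103), 0.02791917696595192) 0.05044221983082922 (array([0.57844421, 0.34388633]), np.float64(0.024190375080508825))
[0.57755793 0.34255419 0.14000605]
```

View pics/w2.png

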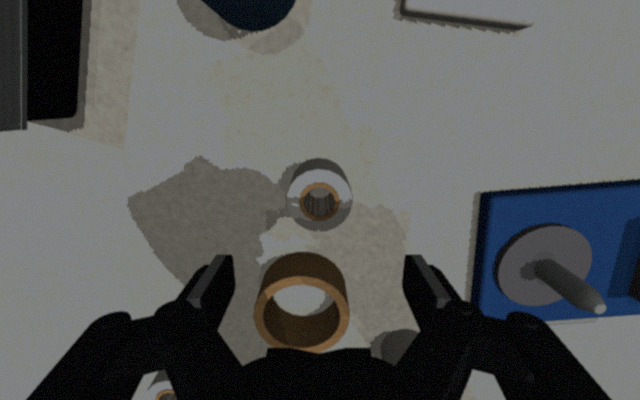

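The roll is centred below the tool, at (320,203) in the picture and (0.578, 0.343) in the world. Its radius is 27.9 mm and its top is at 50 mm. Descend and grip.

```bash
python3 -m creep '[[1,0.5,1,-40,0,0,0],[1,0,0,-40,0,0,0],[1,0,0,-30,0,0,0],[1,0,0,-17,0,0,0],[1,0,0,0,0,0,0]]'; python3 -m creep '[[-1,0,0,0,0,0,0],[-1,0,0,0,0,0,0],[-1,0,0,0,0,0,0],[-1,0,0,0,0,0,0],[-1,0,0,0,0,0,0]]' 30
```

```text
t: 3.7
eef_pos: [0.5791, 0.3443, 0.0147]
tool_rot: [0.0, 0.988, 0.153, 0.0]
contact_force: [-0.0, -1.1, 0.3]
gripper_width: 0.998
grasp_force: 0.0
t: 4.32
eef_pos: [0.5799, 0.3455, 0.0163]
tool_rot: [-0.0, 0.988, 0.154, 0.001]
contact_force: [-0.3, -1.6, 5.8]
gripper_width: 0.643
grasp_force: 31.9
```

```bash
python3 -m creep '[[-1,0,0,0,0,0,0],[-1,0,0,30,0,0,0],[-1,0,0,40,0,0,0],[-1,0,0,40,0,0,0],[-1,0,0,0,0,0,0]]'
python3 - <<'E'
from h import *
p,P=wrist("w3")
o=get_obs();print(o["eef_pos"],o["contact_force"],o["gripper_width"])
e=o["eef_pos"];t=P[(np.hypot(P[...,0]-e[0],P[...,1]-e[1])<.035)&(P[...,2]>.1)]
h=np.histogram(t[:,2],np.arange(.1,.24,.005));print(h[0])
cv2.imwrite("pics/w3c.png",cv2.resize(cv2.imread("pics/w3.png")[150:400,160:480],None,fx=2,fy=2))
E
```

```text
t: 4.95
eef_pos: [0.5807, 0.3467, 0.1288]
tool_rot: [-0.002, 0.988, 0.154, 0.003]
contact_force: [-0.1, -0.2, -1.2]
gripper_width: 0.645
grasp_force: 32.5
[0.5794951  0.3455732  0.12632381] [-0.24038389 -0.10377287 -3.01515033] 0.6413406747260468
[   0    0   11  221  266  380  485  675  812  914 1049 1172 8865  498
  572  151  257  413  115  463 1733 2544 3273 3247 1650  366    0]
```

View pics/w3c.png

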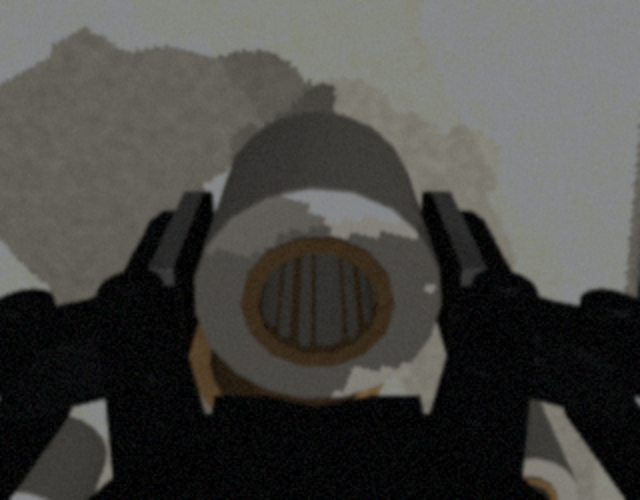

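The roll is held upright between the pads, with its hole at about (320,300) in the crop. Fit its top-face centre relative to the TCP.

```bash
cat > top.py <<'E'
from h import *
import sys
n=sys.argv[1]
p,P=wrist(n);e=np.mean([get_obs()["eef_pos"] for _ in range(3)],0)
t=P[(np.hypot(P[...,0]-e[0],P[...,1]-e[1])<.034)&(abs(P[...,2]-e[2]-.036)<.004)]
hsv=cv2.cvtColor(cv2.imread(f"pics/{n}.png"),cv2.COLOR_BGR2HSV)
m=(cv2.inRange(hsv,(5,90,30),(22,255,255))>0)&(abs(P[...,2]-e[2]-.036)<.006)&(np.hypot(P[...,0]-e[0],P[...,1]-e[1])<.03)
c=P[m]
A=np.c_[t[:,:2]-e[:2],np.ones(len(t))];print('slope',np.linalg.lstsq(A,t[:,2],rcond=None)[0].round(4))
cc=cv2.minEnclosingCircle(c[:,:2].astype(np.float32));print('eef',e.round(4),'core',cc,'mean',c.mean(0).round(4),len(c))
print('outer',cv2.minEnclosingCircle(t[:,:2].astype(np.float32)),np.median(t[:,2]))
s=P[(np.hypot(P[...,0]-.573,P[...,1]-.11)<.02)&(P[...,2]>.05)&(P[...,2]<.1)]
if len(s):print('spin',len(s),s.min(0).round(4),s.max(0).round(4))
k=P[(np.hypot(P[...,0]-.573,P[...,1]-.11)<.05)&(abs(P[...,2]-.03)<.0035)]
if len(k):print('plat',len(k),cv2.minEnclosingCircle(k[:,:2].astype(np.float32)))
E
python3 top.py w4
```

```text
slope [-0.0054 -0.0016  0.1604]
eef [0.5786 0.3448 0.1245] core ((0.57357257604599, 0.35040056705474854), 0.022259283810853958) mean [0.5756 0.3453 0.1611] 1737
outer ((0.5812978744506836, 0.3456805348396301), 0.03313814848661423) 0.16039420589843195
spin 1589 [0.5619 0.1039 0.05  ] [0.5839 0.122  0.0927]
plat 5335 ((0.5725963711738586, 0.11007767170667648), 0.04579852148890495)
```

```bash
cat > core.py <<'E'
from h import *
def core(n,view=True):
    if view: p,P=wrist(n)
    P=np.load(f"pics/{n}P.npy")
    hsv=cv2.cvtColor(cv2.imread(f"pics/{n}.png"),cv2.COLOR_BGR2HSV)
    m=cv2.inRange(hsv,(3,70,25),(22,255,255));m[:255]=0;m[342:]=0;m[:,:270]=0;m[:,370:]=0
    m=cv2.morphologyEx(m,cv2.MORPH_OPEN,np.ones((3,3)))
    cs=max(cv2.findContours(m,cv2.RETR_EXTERNAL,cv2.CHAIN_APPROX_NONE)[0],key=cv2.contourArea)
    (u,v),ax,a=cv2.fitEllipse(cv2.convexHull(cs));K=camera_params("wrist")["intrinsics"];M=camera_params("wrist")["mount"]
    print('ellipse',u,v,ax)
    r=M[:3,:3]@[(u-K[0,2])/K[0,0],-(v-K[1,2])/K[1,1],-1]; s=(-.036-M[2,3])/r[2]  # top 36mm behind TCP
    q=M[:3,3]+s*r;T=np.array([[np.cos(.309),np.sin(.309)],[np.sin(.309),-np.cos(.309)]])
    print('tool',q.round(4),'world offset from TCP',(T@q[:2]).round(4))
core("w4",False);core("w3",False)
print(np.mean([get_obs()["eef_pos"] for _ in range(5)],0))
E
python3 core.py
```

```text
ellipse 318.33984375 300.32720947265625 (65.16921997070312, 75.86864471435547)
tool [-0.0015 -0.0009 -0.036 ] world offset from TCP [-0.0017  0.0004]
ellipse 318.24945068359375 300.4656677246094 (64.87291717529297, 76.26276397705078)
tool [-0.0016 -0.0009 -0.036 ] world offset from TCP [-0.0018  0.0004]
[0.57856244 0.34475265 0.12454867]
```

```bash
python3 -m creep '[[-1,-1,-47,5,0,0,0],[-1,-1,-47,0,0,0,0],[-1,-1,-47,0,0,0,0],[-1,-0.5,-47,0,0,0,0],[-1,0,-47,0,0,0,0]]'; python3 -m creep '[[-1,0,0,0,0,0,0],[-1,0,0,0,0,0,0]]'
cat > look.py <<'E'
from h import *
import sys
print(np.mean([get_obs()["eef_pos"] for _ in range(5)],0).round(4))
a,_=read_camera("scene");b,_=read_camera("side")
a=cv2.resize(a[175:275,262:382],None,fx=3.3,fy=4.4*.75);b=cv2.resize(b[145:245,215:335],None,fx=3.3,fy=3.3)
cv2.imwrite(f"pics/{sys.argv[1]}.png",np.hstack([a,b])[:,:,::-1])
E
python3 look.py c1
```

```text
t: 5.68
eef_pos: [0.5738, 0.108, 0.1277]
tool_rot: [0.0, 0.988, 0.154, -0.001]
contact_force: [1.1, 0.0, -1.0]
gripper_width: 0.643
grasp_force: 32.5
t: 5.92
eef_pos: [0.5744, 0.1102, 0.1283]
tool_rot: [-0.0, 0.988, 0.154, -0.001]
contact_force: [0.4, 0.7, -1.4]
gripper_width: 0.642
grasp_force: 32.5
[0.5744 0.1102 0.1283]
```

View pics/c1.png

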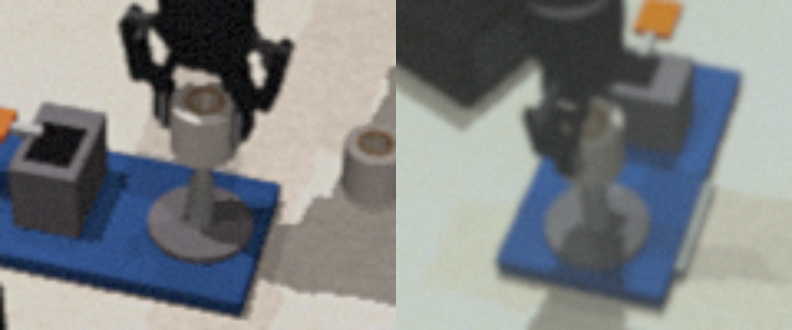

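Both views show the roll centred over the spindle, with its underside just above the tip. Descending through the taper while watching the force.

```bash
python3 -m creep '[[-1,0,0,-12,0,0,0],[-1,0,0,-12,0,0,0],[-1,0,0,-5,0,0,0],[-1,0,0,0,0,0,0]]'; python3 -m creep '[[-1,0,0,-4,0,0,0],[-1,0,0,-3,0,0,0],[-1,0,0,0,0,0,0]]'
```

```text
t: 6.52
eef_pos: [0.5747, 0.1099, 0.0996]
tool_rot: [0.0, 0.988, 0.154, -0.001]
contact_force: [-0.3, -0.5, -1.8]
gripper_width: 0.643
grasp_force: 32.5
t: 6.9
eef_pos: [0.5751, 0.1098, 0.0932]
tool_rot: [0.0, 0.988, 0.154, -0.0]
contact_force: [0.3, -0.0, -0.3]
gripper_width: 0.641
grasp_force: 32.5
```

```bash
python3 -m creep '[[-1,0,0,-3,0,0,0],[-1,0,0,-2,0,0,0],[-1,0,0,0,0,0,0]]'
```

```text
t: 7.28
eef_pos: [0.575, 0.1099, 0.0881]
tool_rot: [0.0, 0.988, 0.154, -0.0]
contact_force: [-0.2, -0.0, -1.2]
gripper_width: 0.646
grasp_force: 32.5
```

```bash
python3 -m creep '[[-1,0,0,-5,0,0,0],[-1,0,0,-5,0,0,0],[-1,0,0,-5,0,0,0],[-1,0,0,-5,0,0,0],[-1,0,0,0,0,0,0]]'; python3 -m creep '[[-1,0,0,-5,0,0,0],[-1,0,0,-5,0,0,0],[-1,0,0,-5,0,0,0],[-1,0,0,-3,0,0,0],[-1,0,0,0,0,0,0]]'
```

```text
t: 7.9
eef_pos: [0.5748, 0.1098, 0.0678]
tool_rot: [0.0, 0.988, 0.154, -0.0]
contact_force: [0.2, 0.3, -1.0]
gripper_width: 0.643
grasp_force: 32.5
t: 8.52
eef_pos: [0.575, 0.1099, 0.05]
tool_rot: [0.0, 0.988, 0.154, -0.0]
contact_force: [0.3, -0.8, -1.4]
gripper_width: 0.643
grasp_force: 32.5
```

```bash
python3 -m creep '[[-1,0,0,-2,0,0,0],[-1,0,0,-1.5,0,0,0],[-1,0,0,0,0,0,0]]'; python3 -m creep '[[-1,0,0,-1,0,0,0],[-1,0,0,-1,0,0,0],[-1,0,0,0,0,0,0]]'
```

```text
t: 8.9
eef_pos: [0.5751, 0.1099, 0.0467]
tool_rot: [0.0, 0.988, 0.154, -0.0]
contact_force: [-0.4, 0.9, -1.3]
gripper_width: 0.647
grasp_force: 32.5
t: 9.28
eef_pos: [0.5752, 0.1099, 0.0463]
tool_rot: [0.0, 0.988, 0.154, 0.0]
contact_force: [-5.0, -2.1, 12.0]
gripper_width: 0.642
grasp_force: 33.6
```

It's seated: +12 N on reaching the turntable. Release and lift straight up.

```bash
python3 -m creep '[[1,0,0,0,0,0,0],[1,0,0,0,0,0,0],[1,0,0,0,0,0,0],[1,0,0,0,0,0,0]]'; python3 -m creep '[[1,0,0,15,0,0,0],[1,0,0,40,0,0,0],[1,0,0,40,0,0,0],[1,0,0,30,0,0,0],[1,0,0,0,0,0,0]]'; python3 -m creep '[[-1,0,0,0,0,0,0],[-1,12,-50,0,0,0,0],[-1,24,-50,0,0,0,0],[-1,28,-50,0,0,0,0],[-1,7,-24,0,0,0,0]]'
python3 - <<'E'
from h import *
p,P=wrist("w5")
z=P[...,2]
t=P[(np.hypot(P[...,0]-.573,P[...,1]-.11)<.035)&(z>.06)&(z<.086)];print('roll top',len(t),np.median(t[:,2]),cv2.minEnclosingCircle(t[t[:,2]>.074][:,:2].astype(np.float32)))
hsv=cv2.cvtColor(cv2.imread("pics/w5.png"),cv2.COLOR_BGR2HSV)
o=P[(cv2.inRange(hsv,(5,150,100),(20,255,255))>0)&(z>.06)];print('pad',len(o),np.median(o,0),cv2.minAreaRect(o[:,:2].astype(np.float32)))
print(np.mean([get_obs()["eef_pos"] for _ in range(5)],0))
E
python3 look.py c2
```

```text
t: 9.78
eef_pos: [0.5751, 0.1099, 0.0447]
tool_rot: [0.0, 0.988, 0.154, -0.0]
contact_force: [0.2, 0.3, 0.7]
gripper_width: 0.998
grasp_force: 0.0
t: 10.4
eef_pos: [0.5771, 0.1106, 0.1735]
tool_rot: [-0.0, 0.988, 0.154, 0.003]
contact_force: [-0.0, 0.2, -0.9]
gripper_width: 1.003
grasp_force: 0.0
t: 11.02
eef_pos: [0.6464, -0.0685, 0.168]
tool_rot: [0.001, 0.988, 0.152, -0.001]
contact_force: [-1.2, 0.5, -0.6]
gripper_width: -0.002
grasp_force: 0.0
roll top 3796 0.08017450791619891 ((0.5725350975990295, 0.10936996340751648), 0.02853475511074066)
pad 2369 [ 0.64704563 -0.06409944  0.10036304] ((0.6510389447212219, -0.05542678385972977), (0.05175761505961418, 0.05532040074467659), 22.595516204833984)
[ 0.64643324 -0.07160751  0.16790577]
[ 0.6464 -0.0716  0.1679]
```

View pics/w5.png

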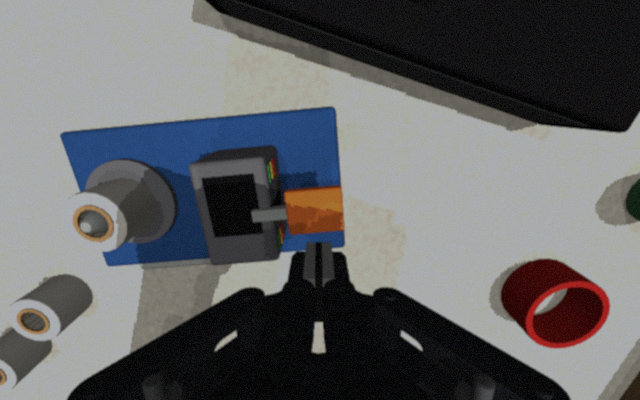

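The roll is flat on the turntable: top at 80 mm, centred on the spindle at about (95,222), and free of the gripper. The paddle is at (315,210), still up at 100 mm. Before pressing, I'll check the joints so I can turn the wide finger linkage parallel to the tower.

```bash
python3 -m creep '[[-1,0,0,0,0,0,-0.18],[-1,0,0,0,0,0,-0.18],[-1,0,0,0,0,0,0]]'; python3 -c "
from h import *;o=get_obs();print(o['q'].round(3),o['eef_pos'])"
```

```text
t: 11.55
eef_pos: [0.6454, -0.0616, 0.1693]
tool_rot: [-0.0, 1.0, -0.023, -0.001]
contact_force: [-0.1, -0.0, 0.4]
gripper_width: 0.002
grasp_force: 0.0
[ 0.167  0.505 -0.231  1.667  0.132  0.986 -1.727] [ 0.64541153 -0.06163805  0.16929667]
```

Turning further that way nears joint 7's limit, so I'll turn the other way by about 2.02 rad.

```bash
python3 -m creep '[[-1,0,0,0,0,0,0.18],[-1,0,0,0,0,0,0.18],[-1,0,0,0,0,0,0.18],[-1,0,0,0,0,0,0.18],[-1,0,0,0,0,0,0.18]]'; python3 -m creep '[[-1,0,0,0,0,0,0.18],[-1,0,0,0,0,0,0.18],[-1,0,0,0,0,0,0.18],[-1,0,0,0,0,0,0.18],[-1,0,0,0,0,0,0.18]]';  python3 -m creep '[[-1,0,0,0,0,0,0.18],[-1,0,0,0,0,0,0],[-1,0,0,0,0,0,0]]'; python3 -c "
from h import *;o=get_obs();print(o['q'].round(3),o['eef_pos'])"
```

```text
t: 12.18
eef_pos: [0.6457, -0.0627, 0.1696]
tool_rot: [-0.0, 0.909, 0.417, -0.0]
contact_force: [-0.1, 0.3, 0.1]
gripper_width: 0.003
grasp_force: 0.0
t: 12.8
eef_pos: [0.6457, -0.0628, 0.1696]
tool_rot: [-0.0, 0.637, 0.771, 0.0]
contact_force: [-0.0, 0.1, -0.9]
gripper_width: 0.002
grasp_force: 0.0
t: 13.18
eef_pos: [0.646, -0.0635, 0.1697]
tool_rot: [-0.0, 0.57, 0.821, 0.0]
contact_force: [0.5, 0.1, -0.6]
gripper_width: 0.002
grasp_force: 0.0
[ 0.474  0.583 -0.672  1.643  0.404  1.058  0.038] [ 0.64596515 -0.06353607  0.16972743]
```

```bash
python3 -m creep '[[-1,1.5,-3.5,-30,0,0,0],[-1,0,0,-25,0,0,0],[-1,0,0,-10,0,0,0],[-1,0,0,-5,0,0,0],[-1,0,0,-5,0,0,0]]'; python3 -m creep '[[-1,0,0,-5,0,0,0],[-1,0,0,-5,0,0,0],[-1,0,0,-5,0,0,0],[-1,0,0,0,0,0,0]]'
```

```text
t: 13.8
eef_pos: [0.6479, -0.0673, 0.0959]
tool_rot: [0.0, 0.57, 0.822, 0.0]
contact_force: [-3.3, -0.9, 5.7]
gripper_width: -0.004
grasp_force: 2.7
t: 14.3
eef_pos: [0.6482, -0.0673, 0.0801]
tool_rot: [0.0, 0.57, 0.822, 0.0]
contact_force: [-1.0, -0.0, 3.6]
gripper_width: -0.004
grasp_force: 1.7
```

The paddle is following the fingers at about 20 mm of travel. Carry on to the stop.

```bash
python3 -m creep '[[-1,0,0,-5,0,0,0],[-1,0,0,-5,0,0,0],[-1,0,0,-3,0,0,0],[-1,0,0,-2,0,0,0],[-1,0,0,0,0,0,0]]'; python3 -m creep '[[-1,0,0,-1.5,0,0,0],[-1,0,0,-1,0,0,0],[-1,0,0,0,0,0,0]]'
```

```text
t: 14.92
eef_pos: [0.6483, -0.0673, 0.0654]
tool_rot: [0.0, 0.57, 0.822, 0.0]
contact_force: [-1.9, 0.8, 6.6]
gripper_width: 0.0
grasp_force: 3.1
t: 15.3
eef_pos: [0.6483, -0.0674, 0.0633]
tool_rot: [0.001, 0.57, 0.822, 0.0]
contact_force: [-1.9, 1.0, 9.3]
gripper_width: 0.0
grasp_force: 4.3
```

```bash
python3 -m creep '[[-1,0,0,-1,0,0,0],[-1,0,0,-1,0,0,0],[-1,0,0,0,0,0,0]]'; python3 look.py c3; python3 - <<'E'
from h import *
o=get_obs();print(o["contact_force"],o["eef_pos"])
for n in("scene","side"):
    p,d=read_camera(n);P=cloud(n,d);h=cv2.cvtColor(p,cv2.COLOR_RGB2HSV);z=P[...,2]
    m=(cv2.inRange(h,(5,140,70),(20,255,255))>0)&(np.hypot(P[...,0]-.646,P[...,1]+.064)<.045)&(z>.03)
    q=P[m];print(n,len(q),np.median(q,0).round(4),np.percentile(q[:,2],[75,90]) if len(q) else 0)
    r=P[(np.hypot(P[...,0]-.573,P[...,1]-.11)<.035)&(z>.074)&(z<.086)];print('roll',np.median(r,0))
E
```

```text
t: 15.68
eef_pos: [0.6484, -0.0674, 0.0624]
tool_rot: [0.001, 0.57, 0.822, 0.0]
contact_force: [-5.6, -0.7, 15.7]
gripper_width: -0.002
grasp_force: 8.0
[ 0.6484 -0.0674  0.0624]
[-5.45761953  0.18815238 16.39595905] [ 0.64842282 -0.06733996  0.06237574]
scene 96 [ 0.6549 -0.055   0.0603] [0.06219172 0.06387382]
roll [0.57590612 0.11470593 0.07839589]
side 13 [ 0.6371 -0.0777  0.0621] [0.06269688 0.06369616]
roll [0.56934674 0.11384314 0.07916556]
```

View pics/c3.png

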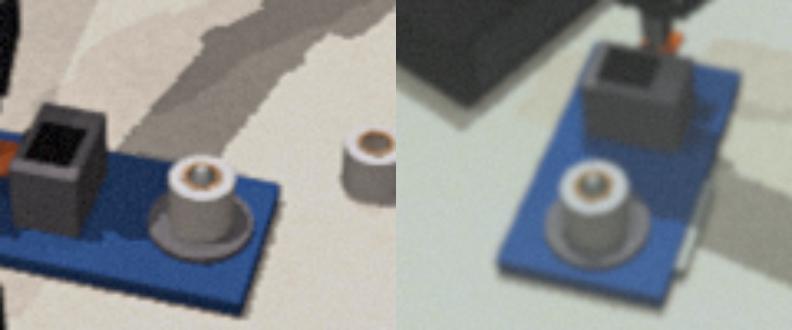

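The roll sits flat on the turntable with the spindle through it. The paddle is down about 37.5 mm: its top is at 62.4 mm, and the force rises to 16 N against the end stop. Handing in.

```bash
python3 -c "
from station import *;print(hand_in())"
```

```text
the job is handed in; nothing more can be done
None
```

The farthest label roll is flat on the turntable over the spindle and released. I then pressed the paddle past the third click to its end stop, and the fingers were still holding it there at hand-in, about 16 s in; no verdict came back.

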